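# Refit the volume knob of the headphone amplifier

### The arm

A 6-joint arm with a two-finger parallel gripper is mounted at the origin on a cart in front of the work surface, level with it; the furniture and walls round the work are solid. World frame = base frame: x ahead of the robot, y to its left, z up, the work surface at z = 0. Lengths are in m, angles in rad, forces in N, time in s.
With the tool pointing down it reaches from about 0.25 to 0.775 m from the base axis. Payload 4 kg.
Tool frame: the origin (TCP) lies midway between the tips of the shut fingers; the grasp point (between the pads) lies 19 mm behind it (robot.tcp_to_grasp is the distance from the TCP to the grasp point, in m); z points along the fingers, y is the line along which they close (so a half turn about z gives the same grasp; the last joint's range is limited). The gripper opens to 94 mm and grips with 3 to 60 N. Pads are 16 mm wide; open, the fingers measure 119 mm over their backs; the gripper's body (75 mm by 177 mm) begins 78 mm behind the grasp point.
Start: joints at [1.219, 0.087, 1.371, -0, 1.684, -0.103], TCP at [0.135, 0.533, 0.206] pointing down, gripper open.
Joint ranges: [-3.1, 3.1], [-0.76, 2.03], [0.27, 2.55], [-1.08, 4.22], [0.17, 2.65], [-2.57, 2.57]. Speed limits (rad/s): [2.79, 2.79, 3.14, 3.14, 3.14, 3.14].

### API

Orientations are given as [roll, pitch, yaw] about the fixed x, y, z axes, in that order (R = Rz(yaw) Ry(pitch) Rx(roll)).
In Python, from bench import robot, viewer gives the robot as it stands. The module is installed in compiled form; this text tells all that it offers.
- The arm moves only by the shell command python3 -m handwheel 'ROWS' [OPENING]. ROWS is JSON, a list of rows, each a list of 6 numbers: the shift along the tool's x, y, z in units of 0.2 m (1.0 is 0.2 m), then the turn, a rotation vector about the tool's x, y, z in units of 30 degrees (1.0 is 30 degrees). In form: [[x, y, z, wx, wy, wz], ...]. A call has 1 to 10 rows; each row is the pose to reach, as a shift and turn from the pose commanded when the call began, along the tool's axes at that moment; what a row does not reach only later rows make up. A row lasts 1/12 s, in which the tool goes at most 41.7 mm and 7.16 degrees, less where a joint would pass 70% of its speed; a pose out of reach is approached as far as the arm can. A call with a number of a shift or a turn outside -1 to 1 is refused whole. A call with a gripper value outside its range is refused whole. OPENING is the gripper's target within -1 to 1 (shut at 1, half-way at 0, fully open at -1), set as the call begins (- or left out, the last holds). The fingers move at their own pace and stop on an object; the grip force is fixed at half the most. Time passes only in rows, so rows that repeat a pose let the fingers close. It gives the time, the measured TCP pose, the force, the opening and the grip force at its end, in the units of the state.
- robot.get_obs(): the state, without advancing time (a new reading comes with each control period).
- viewer.snapshot(name): name is "scene" or "top"; returns the picture (420x560x3 uint8, red, green, blue); there is no depth.
- viewer.calibration(name): a dict with "fx", "fy", "cx", "cy" (pixels), "R" (3x3) and "t" (3): a world point X has camera coordinates R X + t. Camera axes: x right, y down, z forward; pixel columns grow to the right and rows downward; lengths in m; the calibration is good to about 2 mm. A picture is of the moment at which its call begins. calibration takes no time and is no camera call.
- robot.close_job(): hands the job in; it is judged then, once.
The state is a dict: "time": time; "joint_positions": joint angles; "qvel": joint speeds; "joint_torque": joint torques, N m; "tool_pos": TCP position; "ee_rot": TCP orientation; "wrist_force": force on the tool from outside, world axes, zero at the start; "wrist_torque": the same for the moment, N m; "width": finger opening in m; "finger_force": force on a finger pad.
Only numpy, scipy, OpenCV 4.12 (cv2) and the standard library are available. Lean on these libraries where they do the work, as an engineer would, in place of code of your own. Each camera call takes 0.05 s, during which the arm holds its last target. There are 200 camera calls.

### The job

The volume knob has come off the headphone amplifier. Put it back on its keyed shaft, feeling gently for the position in which its notch slips over the key so that nothing is forced, push it fully home, and leave the volume turned down with the knob's line pointing at the red dot. Do not knock the mug over or push it about.

Things in the scene. Friction and masses are not known exactly. Their poses are not given: they have to be found in the camera images.
- amp: Headphone amplifier: black box with a silver top plate, 110 mm (x) by 160 mm (y); the level top plate is 48 mm above the desk. It stands fast. Origin: centre of its underside; x to its back, y to its left, z up. The volume shaft stands upright on the plate, 25 mm left (+y) of the centre, in a ring of dots. Three low keys (3 mm high) lie 65 mm and more to the right of the shaft.
- seat (a point): Point on the shaft's axis near its foot, 3 mm above the top plate and 51 mm above the desk; axes as the amplifier's. The centre of the knob's underside lies here when the knob is fully home: it then sits on a steel spring washer (20 mm across) round the shaft's foot, whose top is at this height and which gives up to 2 mm (about 9 N) when pushed and comes back.
- shaft_tip (a point): Centre of the shaft's top, 16 mm above point seat. Round steel shaft, 10 mm across, tip chamfered 1.2 mm, with one square-topped brass key rib on its side, 3 mm wide, reaching 10 mm off the axis and up to 10 mm above seat. It turns with a light drag (0.05 N m). It was left turned up: a knob fitted on it would have its line 0.25 to 1.75 rad clockwise (from above) of the red dot; this angle is not measured.
- off_mark (a point): Point 19 mm from the shaft's axis towards the large red dot (volume off, at seven o'clock: 150 degrees anticlockwise from the amplifier's x axis, seen from above), at the height of point seat. Site pointer lies here when the knob is home and turned down. Volume turns down anticlockwise; the shaft's hard stop is 0.15 rad beyond the dot, the other one 5.25 rad clockwise of it.
- knob: Loose round aluminium knob, 44 mm across, 30 mm high, about 70 g, standing on the desk on its underside. Origin: centre of its underside; z up, x towards its black pointer line. Grasp it across 44 mm from above, at any angle; the top 12 mm are full width, below that up to 1.5 mm less a side.
- pointer (a point): Point in the plane of the knob's underside, 19 mm from its axis beneath the pointer line. The knob's bore, open below: 11.2 mm across, 18 mm deep, with one notch 4.4 mm wide for the key on the line's side. The round bore goes over the shaft's tip at any angle; notch and key not matched, the knob rests on the key 10 mm above home; matched within about 0.07 rad it slips down.
- mug: White mug, 92 mm across, 95 mm high, standing on the desk to the left of and behind the amplifier. Origin: centre of its underside.
Mind the look-alikes: they are no part of the job. Leave any orange look-alike of the knob alone.

How it is judged:
At the end, for the whole second after the job is handed in: The knob sits on the shaft fully home (underside within 2 mm of its home height, within 3 mm of the axis, upright within 0.08 rad), its pointer point within 4 mm of the point at the red dot, at rest (z of knob in the frame of seat below 0.002 m and horizontal distance between knob and seat below 0.003 m and angle between knob's own z axis and vertical below 0.08 rad and horizontal distance between pointer and off_mark below 0.004 m and linear speed of knob below 0.01 m/s and angular speed of knob below 0.05 rad/s); the robot touches nothing.
It fails at once if knob and amplifier pressed together with more than 30 N (contact force between knob and amp above 30 N).
It fails at once if fingers press on the amplifier with more than 30 N (contact force between the fingers and amp above 30 N).
It fails at once if mug pushed by more than 25 mm (distance of mug from where it was at the start of the episode above 0.025 m).
It fails at once if mug tipped (angle between mug's own z axis and vertical above 0.35 rad).
It also fails if it takes over 58 s, if anything falls off the work surface, if the arm or the gripper's body presses on something with over 40 N, if the wrist force passes 120 N, or if a joint passes its speed limit or range.

## Working session

There is one attempt and no reset: what is moved stays moved. The work goes in short steps, Python scripts to look and compute and a shell command to move; the robot and the scene stay as the last step left them, time stands still between calls to the robot, and variables do not carry over. Pictures are saved under pics/ and viewed, at most 10 in all, crops included, and the job is handed in when it is done.

```bash
mkdir -p pics
cat > h.py <<'E'
import numpy as np, cv2
from bench import robot, viewer
def snap(n,f):
    im=viewer.snapshot(n); cv2.imwrite(f'pics/{f}.png',im[:,:,::-1]); return im
def ray(n,u,v):
    c=viewer.calibration(n); R=np.array(c['R']);t=np.array(c['t'])
    d=R.T@np.array([(u-c['cx'])/c['fx'],(v-c['cy'])/c['fy'],1]); return -R.T@t,d
def onz(n,u,v,z):
    o,d=ray(n,u,v); return o+d*(z-o[2])/d[2]
def proj(n,X):
    c=viewer.calibration(n); p=np.array(c['R'])@np.array(X)+np.array(c['t']); return np.array([c['fx']*p[0]/p[2]+c['cx'],c['fy']*p[1]/p[2]+c['cy']])
def tri(a,b):
    A=[];r=[]
    M=np.zeros((3,3));q=np.zeros(3)
    for n,u,v in (a,b):
        o,d=ray(n,u,v); d=d/np.linalg.norm(d); P=np.eye(3)-np.outer(d,d); M+=P;q+=P@o
    return np.linalg.solve(M,q)
E
python3 -c "
from h import *
a=snap('scene','s0');b=snap('top','t0')
print(robot.get_obs())
for n in('scene','top'):print(viewer.calibration(n))"
```

```text
{'time': 0.1, 'joint_positions': array([ 1.21888967e+00,  8.78874472e-02,  1.37208303e+00, -2.75262888e-05,
        1.68360397e+00, -1.03107364e-01]), 'qvel': array([ 0.00020021,  0.00014033, -0.004226  , -0.00120959, -0.00127601,
        0.0002538 ]), 'joint_torque': array([ 2.13854219e-03, -3.41250157e+01, -3.03302765e+01,  7.20278802e-02,
        3.04319942e-02, -9.08753896e-05]), 'tool_pos': array([0.13527969, 0.53259659, 0.20442795]), 'ee_rot': array([-3.13961857e+00, -1.76763627e-04,  2.89279012e+00]), 'wrist_force': array([0.00403783, 0.00963607, 0.64545966]), 'wrist_torque': array([0.06560064, 0.02125987, 0.02769385]), 'finger_force': 0.0, 'width': 0.09415948893904327}
{'fx': 470.136014538853, 'fy': 470.136014538853, 'cx': 277.74904014942496, 'cy': 214.0479102880238, 'R': array([[ 0.55333755, -0.83269162, -0.02102929],
       [-0.52606091, -0.32977911, -0.78390412],
       [ 0.64581536,  0.44482627, -0.62052567]]), 't': array([-0.28845556,  0.36533536,  0.86849967])}
{'fx': 404.08242432526407, 'fy': 404.08242432526407, 'cx': 273.324173836189, 'cy': 209.09123591467323, 'R': array([[-0.01675594, -0.99958594, -0.02339191],
       [-0.98171776,  0.02088385, -0.18919333],
       [ 0.1896035 ,  0.01979414, -0.9816612 ]]), 't': array([0.0152001 , 0.58027969, 0.92930754])}
```

View pics/s0.png

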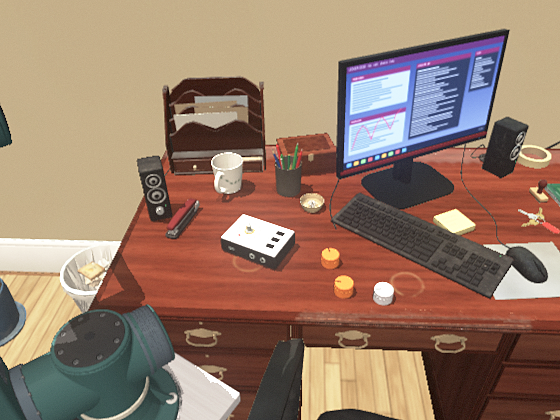

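View pics/t0.png

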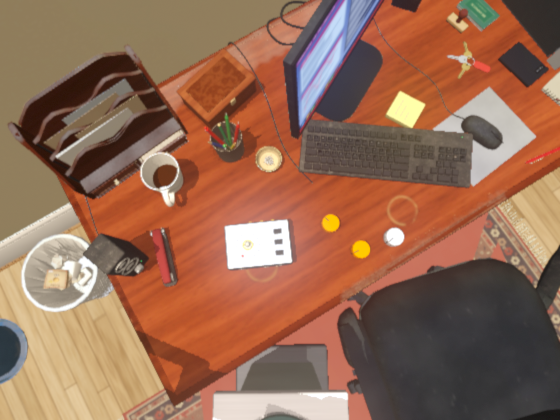

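The loose aluminium knob is at top (394,237) / scene (383,293), next to two orange look-alikes. The amp is at top (258,245) / scene (258,240), with the shaft near top (249,244). I'll enlarge both areas.

```bash
python3 -c "
from h import *
a=cv2.imread('pics/s0.png');b=cv2.imread('pics/t0.png')
f=lambda i,x,y,w,h,k:cv2.resize(i[y:y+h,x:x+w],(w*k,h*k),interpolation=cv2.INTER_CUBIC)
A=np.hstack([f(a,215,205,90,70,4),f(a,355,270,60,47,6)[:280]]);B=np.hstack([f(b,215,210,90,70,4),f(b,365,212,60,47,6)[:280]])
cv2.imwrite('pics/c0.png',np.vstack([A,B]))
k=onz('top',394,237,.03);print('knob',k,'tri',tri(('top',394,237),('scene',383,290)))
print('shaft',onz('top',249,244,.06),tri(('top',249,244),('scene',250,229)))
print('mug',onz('top',161,172,.095))
for n in('scene','top'):print(proj(n,[.135,.533,.206]))
"
```

```text
knob [ 0.50943547 -0.29002435  0.03      ] tri [ 0.50966376 -0.2903976   0.0296929 ]
shaft [0.49589705 0.06364455 0.06      ] [0.49560553 0.06430516 0.0585691 ]
mug [0.66907789 0.27103353 0.095     ]
[-14.46077636 195.09174389]
[ -4.44963321 431.40402283]
```

View pics/c0.png

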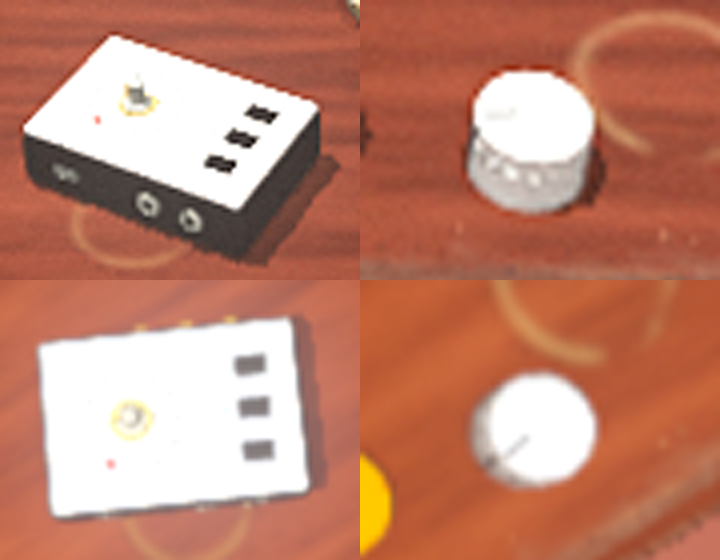

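The crops show the knob's line on top pointing left and down (top view, about full-image 447/6 scale: (388,239)). The plate is bright with clear edges, the red dot is near top (242.5,256) / scene (239,235), and the shaft is near top (247.5,241–244). Next I'll measure these with masks.

```bash
python3 -c "
from h import *
t=cv2.imread('pics/t0.png').astype(int);s=cv2.imread('pics/s0.png').astype(int)
def plate(n,im,box,z,th):
    x,y,w,h=box; m=(im[y:y+h,x:x+w].min(2)>th).astype(np.uint8)
    m=cv2.morphologyEx(m,cv2.MORPH_CLOSE,np.ones((9,9)))
    c=max(cv2.findContours(m,0,1)[0],key=cv2.contourArea).reshape(-1,2)+[x,y]
    return np.array([onz(n,u,v,z)[:2] for u,v in c])*1000
for n,im,box in(('top',t,(215,210,90,70)),('scene',s,(215,205,90,70))):
  P=plate(n,im,box,.048,165); r=cv2.minAreaRect(P.astype(np.float32)); print(n,'plate',r)
  x,y,w,h=box; q=im[y:y+h,x:x+w]; red=q[:,:,2]-q[:,:,:2].max(2)
  # red on plate: bright red channel with others mid
  m=(red>30)&(q.min(2)>90); v,u=np.nonzero(m)
  w8=red[m]; print(' red',len(u), onz(n,np.average(u,weights=w8)+x,np.average(v,weights=w8)+y,.048) if len(u) else '')
for n,im,box in(('top',t,(375,218,45,40)),('scene',s,(365,275,40,36))):
  for th in(150,190,220):
    P=plate(n,im,box,.03,th); print(n,th,cv2.minEnclosingCircle(P.astype(np.float32)),cv2.minAreaRect(P.astype(np.float32))[:2])
g=t[225:250,380:406].min(2); print(g)
"
```

```text
top plate ((497.81549072265625, 44.16804504394531), (105.66586303710938, 155.31475830078125), 4.751874923706055)
 red 1991 [0.48795424 0.02624439 0.048     ]
scene plate ((489.14898681640625, 44.939876556396484), (127.14448547363281, 155.6044921875), 4.945641040802002)
 red 50 [0.4792077  0.05382839 0.048     ]
top 150 ((510.882568359375, -290.0640869140625), 23.9891414642334) ((510.745361328125, -290.1407775878906), (44.75636672973633, 41.91766357421875))
top 190 ((511.1141662597656, -291.2887268066406), 21.855560302734375) ((510.7605895996094, -291.3354797363281), (40.529335021972656, 42.799705505371094))
top 220 ((511.51214599609375, -291.8385925292969), 20.892000198364258) ((511.80072021484375, -292.6365661621094), (38.94839096069336, 40.004676818847656))
scene 150 ((501.62969970703125, -293.24493408203125), 34.856353759765625) ((502.0792541503906, -294.42950439453125), (68.71397399902344, 42.29136657714844))
scene 190 ((502.929931640625, -292.66485595703125), 33.470420837402344) ((504.04595947265625, -288.35711669921875), (43.430320739746094, 62.35139083862305))
scene 220 ((508.
[... 2165 characters left out ...]
55 255 255
  255 255 231 155  78  60  58  59]
 [ 53  54  54  55  55  66  99 131 150 164 172 207 232 248 255 251 249 246
  238 209 148  79  59  59  58  58]
 [ 54  54  55  55  54  56  65  86 113 129 133 156 176 192 210 200 188 175
  145 106  71  59  57  58  57  58]
 [ 54  54  54  54  54  55  55  59  68  86 109 122 125 126 132 128 101  84
   69  60  59  58  57  58  56  57]
 [ 54  53  54  54  53  54  55  55  58  60  67  71  71  69  70  69  63  61
   59  59  58  57  56  57  55  56]
 [ 53  54  52  52  54  55  55  57  59  59  60  60  61  60  61  60  59  59
   58  57  56  56  55  55  57  56]
 [ 53  53  54  54  54  56  57  59  60  60  61  61  61  62  60  61  58  58
   57  56  56  56  55  57  57  57]]
```

```bash
python3 -c "
from h import *
t=cv2.imread('pics/t0.png').astype(int);s=cv2.imread('pics/s0.png').astype(int)
for n,im,(x,y,w,h) in(('top',t,(236,232,24,20)),('scene',s,(238,216,24,20))):
  q=im[y:y+h,x:x+w]; d=q[:,:,1]-q[:,:,0]; m=d>35
  v,u=np.nonzero(m); c=cv2.minEnclosingCircle(np.array([onz(n,a+x,b+y,.049)[:2]*1000 for a,b in zip(u,v)],np.float32)); print(n,len(u),'gold',c,np.median(u)+x,np.median(v)+y)
for (n,box) in(('top',(238,250,10,12)),('scene',(234,230,12,10))):
  im=t if n=='top' else s; x,y,w,h=box;q=im[y:y+h,x:x+w]; r=np.clip(q[:,:,2]-q[:,:,0]-20,0,None)
  V,U=np.mgrid[:h,:w]; print(n,'red',r.max(),onz(n,(U*r).sum()/r.sum()+x,(V*r).sum()/r.sum()+y,.048))
a=np.radians(4.8); C=np.array([.4978,.0443])+.025*np.array([-np.sin(a),np.cos(a)]); print('shaft from plate',C)
print('proj tip',proj('top',[*C,.067]),proj('scene',[*C,.067]))
k=np.array([.5108,-.2905]);
for u,v in((392,238),(391,239),(390,240),(388.5,241)):
  d=onz('top',u,v,.03)[:2]-k; print('ptr',d*1000,np.degrees(np.arctan2(d[1],d[0])))
"
```

```text
top 38 gold ((496.0439453125, 68.71251678466797), 12.215279579162598) 246.5 243.5
scene 21 gold ((500.62506103515625, 74.13018035888672), 15.607300758361816) 250.0 232.0
top red 57 [0.4697232 0.0809227 0.048    ]
scene red 96 [0.48117528 0.08124555 0.048     ]
shaft from plate [0.49570805 0.06921232]
proj tip [246.41459213 243.8165561 ] [248.53011505 225.70957932]
ptr [-3.72916719  5.52318323] 124.02660789073636
ptr [-6.13960132  8.13358416] 127.04717445547493
ptr [-8.54806306 10.74184908] 128.5117930806866
ptr [-10.93098442  14.56389383] 126.89019610070059
```

```bash
cat > plan.py <<'E'
import numpy as np,sys
from bench import robot
# python3 plan.py x y z yaw ncalls : rows (tool axes, units) from measured pose
def plan(x,y,z,yaw,n):
    o=robot.get_obs(); p=np.array(o['tool_pos']); Y=o['ee_rot'][2]
    d=(np.array([x,y,z])-p)/n; dY=(yaw-Y)/n
    print('now',p.round(4),round(Y,4),'t',round(o['time'],2),'F',o['wrist_force'].round(1))
    for i in range(n):
        c,s=np.cos(Y),np.sin(Y)
        print([round(v,3) for v in (np.array([c*d[0]+s*d[1],s*d[0]-c*d[1],-d[2]])/.2)]+[0,0,round(-dY/np.radians(30),3)])
        Y+=dY
if __name__=='__main__': a=[float(v) for v in sys.argv[1:]]; plan(*a[:4],int(a[4]))
E
python3 plan.py .511 -.2905 .10 .59 5
```

```text
now [0.1353 0.5326 0.2044] 2.8928 t 0.1 F [0.  0.  0.6]
[np.float64(-0.567), np.float64(-0.705), np.float64(0.104), 0, 0, np.float64(0.88)]
[np.float64(-0.821), np.float64(-0.38), np.float64(0.104), 0, 0, np.float64(0.88)]
[np.float64(-0.904), np.float64(0.025), np.float64(0.104), 0, 0, np.float64(0.88)]
[np.float64(-0.799), np.float64(0.424), np.float64(0.104), 0, 0, np.float64(0.88)]
[np.float64(-0.527), np.float64(0.735), np.float64(0.104), 0, 0, np.float64(0.88)]
```

```bash
H="python3 -m handwheel"
$H '[[-0.567,-0.705,0,0,0,0.88],[-0.567,-0.705,0,0,0,0.88],[-0.567,-0.705,0,0,0,0.88],[-0.567,-0.705,0,0,0,0.88],[-0.567,-0.705,0,0,0,0.88],[-0.567,-0.705,0,0,0,0.88]]' -0.3
$H '[[-0.821,-0.38,0,0,0,0.88],[-0.821,-0.38,0,0,0,0.88],[-0.821,-0.38,0,0,0,0.88],[-0.821,-0.38,0,0,0,0.88],[-0.821,-0.38,0,0,0,0.88],[-0.821,-0.38,0,0,0,0.88]]'
$H '[[-0.904,0.025,0,0,0,0.88],[-0.904,0.025,0,0,0,0.88],[-0.904,0.025,0,0,0,0.88],[-0.904,0.025,0,0,0,0.88],[-0.904,0.025,0,0,0,0.88],[-0.904,0.025,0,0,0,0.88]]'
$H '[[-0.799,0.424,0.2,0,0,0.88],[-0.799,0.424,0.2,0,0,0.88],[-0.799,0.424,0.2,0,0,0.88],[-0.799,0.424,0.2,0,0,0.88],[-0.799,0.424,0.2,0,0,0.88],[-0.799,0.424,0.2,0,0,0.88]]'
python3 plan.py .511 -.2905 .09 .59 1
```

```text
time: 0.6
tool_pos: [0.2116, 0.366, 0.2054]
ee_rot: [3.142, 0.001, 2.428]
wrist_force: [-0.2, 1.1, -0.4]
width: 0.0612
finger_force: 0.0
time: 1.1
tool_pos: [0.2867, 0.2023, 0.2054]
ee_rot: [3.141, 0.0, 1.967]
wrist_force: [-0.1, 1.1, -0.5]
width: 0.061
finger_force: 0.0
time: 1.6
tool_pos: [0.362, 0.0383, 0.2049]
ee_rot: [-3.14, -0.0, 1.507]
wrist_force: [-1.0, -0.2, 0.4]
width: 0.0611
finger_force: 0.0
time: 2.1
tool_pos: [0.4369, -0.1255, 0.1633]
ee_rot: [-3.138, -0.0, 1.049]
wrist_force: [0.6, -0.4, -0.3]
width: 0.0612
finger_force: 0.0
now [ 0.4369 -0.1255  0.1633] 1.0491 t 2.1 F [ 0.6 -0.4 -0.3]
[np.float64(-0.531), np.float64(0.733), np.float64(0.366), 0, 0, np.float64(0.877)]
```

```bash
H="python3 -m handwheel"
$H '[[-0.531,0.733,0.366,0,0,0.877],[-0.531,0.733,0.366,0,0,0.877],[-0.531,0.733,0.366,0,0,0.877],[-0.531,0.733,0.366,0,0,0.877],[-0.531,0.733,0.366,0,0,0.877],[-0.531,0.733,0.366,0,0,0.877],[-0.531,0.733,0.366,0,0,0.877],[-0.531,0.733,0.366,0,0,0.877]]'
python3 plan.py .511 -.2905 .007 .59 1; python3 -c "
from h import *
a=snap('top','t1');b=snap('scene','s1')
f=lambda i,x,y,w,h:cv2.resize(i[y:y+h,x:x+w,::-1],(w*4,h*4),interpolation=2)
cv2.imwrite('pics/c1.png',np.hstack([f(a,340,190,95,95),f(b,320,225,95,95)]))"
```

```text
time: 2.77
tool_pos: [0.5111, -0.2875, 0.0927]
ee_rot: [-3.141, -0.001, 0.594]
wrist_force: [0.0, -0.4, 0.6]
width: 0.0611
finger_force: 0.0
now [ 0.5111 -0.2875  0.0927] 0.5937 t 2.77 F [ 0.  -0.4  0.6]
[np.float64(-0.009), np.float64(0.012), np.float64(0.428), 0, 0, np.float64(0.007)]
```

View pics/c1.png

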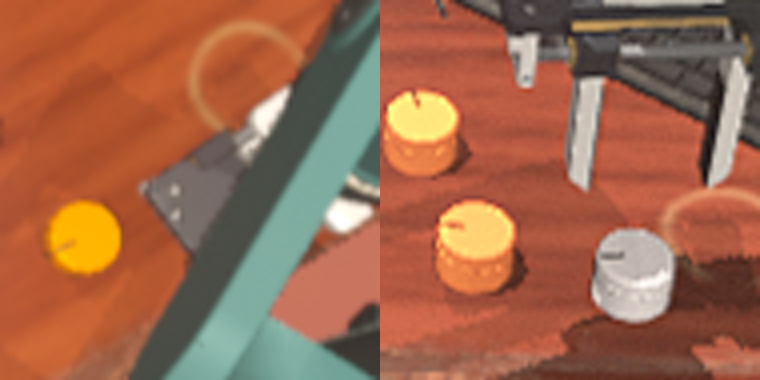

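The scene crop shows the open fingers straddling the space above the silver knob (383,290), clear of the orange one. I'll check the line angle from this view, then go down and centre the knob with a first squeeze.

```bash
H="python3 -m handwheel"
python3 -c "
from h import *
s=cv2.imread('pics/s1.png').astype(int)
c=onz('scene',383.6,289.4,.03)
for u,v in((375.6,288.8),(380,288.6)):
  d=(onz('scene',u,v,.03)-c)[:2];print(c,np.degrees(np.arctan2(d[1],d[0])))
d=(onz('scene',375.6,289,.03)-onz('scene',380.5,288.7,.03))[:2];print(np.degrees(np.arctan2(d[1],d[0])))
"
$H '[[-0.009,0.012,0.15,0,0,0],[-0.009,0.012,0.3,0,0,0],[-0.009,0.012,0.40,0,0,0],[-0.009,0.012,0.43,0,0,0],[-0.009,0.012,0.43,0,0,0],[-0.009,0.012,0.43,0,0,0]]'
$H '[[0,0,0,0,0,0],[0,0,0,0,0,0],[0,0,0,0,0,0],[0,0,0,0,0,0],[0,0,0,0,0,0],[0,0,0,0,0,0]]' 1
```

```text
[ 0.51203084 -0.29111351  0.03      ] 116.63642825407803
[ 0.51203084 -0.29111351  0.03      ] 105.05884488320622
127.16147424996932
time: 3.37
tool_pos: [0.5107, -0.293, 0.0079]
ee_rot: [3.14, -0.001, 0.591]
wrist_force: [0.2, -0.3, 0.5]
width: 0.061
finger_force: 0.0
time: 3.87
tool_pos: [0.5108, -0.2937, 0.0081]
ee_rot: [3.14, -0.001, 0.591]
wrist_force: [-0.8, 1.8, 6.3]
width: 0.0432
finger_force: 30.0
```

```bash
H="python3 -m handwheel"
$H '[[0,0,0,0,0,0],[0,0,0,0,0,0],[0,0,0,0,0,-0.1],[0,0,0,0,0,-0.3],[0,0,0,0,0,-0.53],[0,0,0,0,0,-0.76],[0,0,0,0,0,-1],[0,0,0,0,0,-1]]' -0.3
$H '[[0,0,0,0,0,-1],[0,0,0,0,0,-1],[0,0,0,0,0,-1],[0,0,0,0,0,-1],[0,0,0,0,0,-1]]'
$H '[[0,0,0,0,0,-1],[0,0,0,0,0,-1],[0,0,0,0,0,-1],[0,0,0,0,0,-1],[0,0,0,0,0,-1],[0,0,0,0,0,-1],[0,0,0,0,0,-1]]'
$H '[[0,0,0,0,0,0],[0,0,0,0,0,0],[0,0,0,0,0,0],[0,0,0,0,0,0],[0,0,0,0,0,0],[0,0,0,0,0,0]]' 1
python3 plan.py .4958 .069 .12 0.8 3
```

```text
time: 4.53
tool_pos: [0.5096, -0.2934, 0.0057]
ee_rot: [-3.141, -0.0, 1.116]
wrist_force: [-0.1, 0.1, -0.7]
width: 0.061
finger_force: 0.0
time: 4.95
tool_pos: [0.5097, -0.2934, 0.0059]
ee_rot: [-3.141, -0.0, 1.638]
wrist_force: [-0.4, -0.1, -0.4]
width: 0.0609
finger_force: 0.0
time: 5.53
tool_pos: [0.5099, -0.2934, 0.0061]
ee_rot: [3.142, -0.0, 2.157]
wrist_force: [-0.6, -0.5, -0.8]
width: 0.0607
finger_force: 0.0
time: 6.03
tool_pos: [0.51, -0.2933, 0.0063]
ee_rot: [3.141, 0.0, 2.161]
wrist_force: [0.7, -0.0, -0.6]
width: 0.0432
finger_force: 30.0
now [ 0.51   -0.2933  0.0063] 2.161 t 6.03 F [ 0.7 -0.  -0.6]
[np.float64(0.515), np.float64(0.316), np.float64(-0.19), 0, 0, np.float64(0.866)]
[np.float64(0.601), np.float64(0.059), np.float64(-0.19), 0, 0, np.float64(0.866)]
[np.float64(0.566), np.float64(-0.211), np.float64(-0.19), 0, 0, np.float64(0.866)]
```

```bash
H="python3 -m handwheel"
$H '[[0,0,-0.2,0,0,0],[0,0,-0.4,0,0,0],[0,0,-0.55,0,0,0],[0.1,0.06,-0.57,0,0,0.2],[0.3,0.2,-0.57,0,0,0.4],[0.515,0.316,-0.57,0,0,0.6],[0.515,0.316,-0.57,0,0,0.8],[0.515,0.316,-0.57,0,0,0.866],[0.515,0.316,-0.57,0,0,0.866]]'
$H '[[0.601,0.059,0,0,0,0.866],[0.601,0.059,0,0,0,0.866],[0.601,0.059,0,0,0,0.866],[0.601,0.059,0,0,0,0.866],[0.601,0.059,0,0,0,0.866]]'
$H '[[0.566,-0.211,0,0,0,0.866],[0.566,-0.211,0,0,0,0.866],[0.566,-0.211,0,0,0,0.866],[0.566,-0.211,0,0,0,0.866],[0.566,-0.211,0,0,0,0.866],[0.566,-0.211,0,0,0,0.866],[0.566,-0.211,0,0,0,0.866]]'
python3 plan.py .4958 .069 .085 0.785 1
python3 -c "
from h import *
a=snap('top','t2');b=snap('scene','s2')
f=lambda i,x,y,w,h:cv2.resize(i[y:y+h,x:x+w,::-1],(w*5,h*5),interpolation=2)
cv2.imwrite('pics/c2.png',np.hstack([f(a,215,195,75,95),f(b,215,175,80,95)]))"
```

```text
time: 6.78
tool_pos: [0.5048, -0.1714, 0.1202]
ee_rot: [-3.141, 0.0, 1.709]
wrist_force: [0.2, -0.7, -1.0]
width: 0.0432
finger_force: 30.0
time: 7.2
tool_pos: [0.5001, -0.0503, 0.1202]
ee_rot: [-3.141, -0.0, 1.256]
wrist_force: [-0.7, -0.4, -1.6]
width: 0.043
finger_force: 30.0
time: 7.78
tool_pos: [0.4958, 0.067, 0.1201]
ee_rot: [3.141, 0.001, 0.803]
wrist_force: [0.1, -0.9, -0.7]
width: 0.0435
finger_force: 30.0
now [0.4958 0.067  0.1201] 0.8032 t 7.78 F [ 0.1 -0.9 -0.7]
[np.float64(0.007), np.float64(-0.007), np.float64(0.176), 0, 0, np.float64(0.035)]
```

View pics/c2.png

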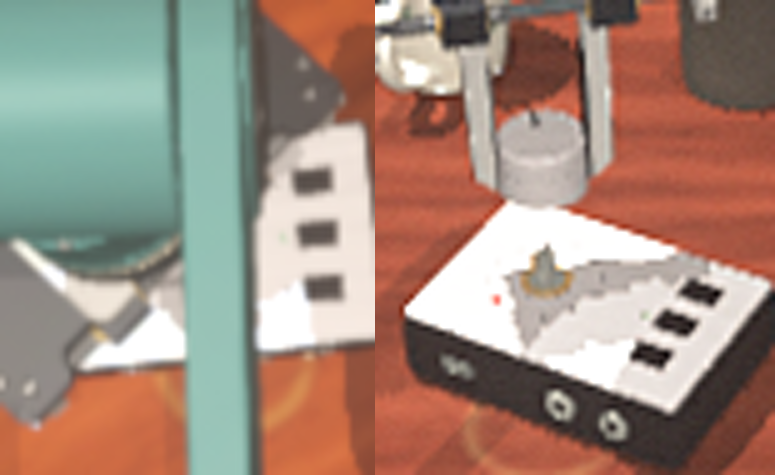

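The scene crop shows the knob held upright with its line to the back (full (248.6,201.6) top centre), almost straight above the shaft (tip about (249,224)). Next I'll compare projections to get the offset.

```bash
python3 -c "
from h import *
p=robot.get_obs()['tool_pos'];print(p)
print('knob top',proj('scene',[p[0],p[1],p[2]+.024]),'bottom',proj('scene',[p[0],p[1],p[2]-.006]))
for y in(.067,.069,.071):print('shaft tip/foot',proj('scene',[.4958,y,.067]),proj('scene',[.4958,y,.05]))
s=cv2.imread('pics/s2.png').astype(int)
print(s[222:234,242:258].min(2)); q=s[203:217,236:262];print((q[:,:,2]-q[:,:,0]))
"; python3 plan.py .4958 .069 .085 0.785 1
```

```text
[0.49573551 0.06701097 0.12019036]
knob top [247.35927383 201.31289409] bottom [248.11068996 211.15367894]
shaft tip/foot [249.26336249 225.99085875] [249.65795392 231.16085099]
shaft tip/foot [248.62012417 225.71856831] [249.02013014 230.88710719]
shaft tip/foot [247.97785684 225.4466889 ] [248.38326064 230.61377295]
[[254 254 254 254 254 255 255 255 255 255 254 254 254 255 254 254]
 [254 254 255 255 255 255 255 229 255 255 255 254 252 251 254 254]
 [254 253 251 255 255 255 234 135 251 255 255 255 252 250 254 254]
 [254 251 250 255 238 173 125 120 174 255 255 255 255 255 255 255]
 [254 255 255 255 143 106 133 131 151 255 255 255 255 255 255 255]
 [255 255 255 255 150 113 141 136 141 255 255 255 255 255 255 200]
 [255 255 255 244 125 118 139 141 120 149 226 255 202 161 160 165]
 [201 166 124  87 101 134 147 140 123 128 110  94 136 170 172 170]
 [166 176 113 104 128 142 153 139 130 135 134  87 120 169 175 173]
 [165 182 108  90 133 132 144 138 130 140 122  81 151 173 171 173]
 [163 181 130  89 110 116 128 126 117 118  90  97 170 177 172 171]
 [162 175 169 122 112  98 110 110 107  92 1
[... 994 characters left out ...]
14 106 105]
 [110  76  39  25  11  12  15  18  16  19  18  18  18  18  18  16  17  15
   16  14   5  51  97 102  98  99]
 [114 120  93  76  26  12  14  17  18  18  16  18  18  18  18  17  17  15
   13  10  18  71  99  99  95  96]
 [106 102 107 109  67  28  17  16  17  17  18  19  17  18  17  17  16  12
    8  20  62 102 106 101 101  98]
 [ 99  98 103 106 111  50  20  18  18  18  19  19  16  18  17  15   9  23
   38  71 104 110 108 110 112 110]
 [107 111 118 127  68   0   0   2  12  14  18  21  21  14  12  44  57  87
  121 126 120 117 115 116 117 117]]
now [0.4957 0.067  0.1202] 0.8009 t 7.88 F [-0.2 -0.4 -1.6]
[np.float64(0.007), np.float64(-0.007), np.float64(0.176), 0, 0, np.float64(0.03)]
```

```bash
H="python3 -m handwheel"
$H '[[0.009,-0.009,0.1,0,0,0.02],[0.009,-0.009,0.18,0,0,0.02],[0.009,-0.009,0.205,0,0,0.02],[0.009,-0.009,0.205,0,0,0.02],[0.009,-0.009,0.205,0,0,0.02]]'
$H '[[0,0,0.01,0,0,0],[0,0,0.02,0,0,0],[0,0,0.03,0,0,0],[0,0,0.03,0,0,0]]'
$H '[[0,0,0.005,0,0,0],[0,0,0.01,0,0,0],[0,0,0.01,0,0,0]]'
python3 plan.py .4958 .0695 .07 .785 1
```

```text
time: 8.3
tool_pos: [0.4956, 0.0706, 0.0795]
ee_rot: [3.142, 0.0, 0.79]
wrist_force: [0.4, -0.0, -0.5]
width: 0.0434
finger_force: 30.0
time: 8.63
tool_pos: [0.4954, 0.0713, 0.0733]
ee_rot: [3.142, -0.0, 0.791]
wrist_force: [-0.1, -0.0, -0.5]
width: 0.0432
finger_force: 30.0
time: 8.88
tool_pos: [0.4958, 0.0714, 0.0724]
ee_rot: [3.141, -0.001, 0.791]
wrist_force: [-1.6, 0.1, 3.9]
width: 0.0431
finger_force: 30.0
now [0.4958 0.0714 0.0724] 0.7907 t 8.88 F [-1.6  0.1  3.9]
[np.float64(-0.007), np.float64(0.007), np.float64(0.012), 0, 0, np.float64(0.011)]
```

```bash
H="python3 -m handwheel"
$H '[[-0.004,0.004,0,0,0,0],[-0.007,0.007,0,0,0,0],[-0.007,0.007,0,0,0,0]]'
$H '[[0,0,0.005,0,0,0],[0,0,0.01,0,0,0],[0,0,0.01,0,0,0]]'
python3 plan.py .4958 .0695 .07 .785 1
```

```text
time: 9.13
tool_pos: [0.4963, 0.0697, 0.0718]
ee_rot: [3.141, -0.002, 0.791]
wrist_force: [0.6, 1.7, 3.6]
width: 0.0433
finger_force: 30.0
time: 9.38
tool_pos: [0.4968, 0.0701, 0.0695]
ee_rot: [3.14, -0.004, 0.791]
wrist_force: [4.2, 3.9, 0.3]
width: 0.0434
finger_force: 30.0
now [0.4968 0.0701 0.0695] 0.7906 t 9.38 F [4.2 3.9 0.3]
[np.float64(-0.005), np.float64(-0.001), np.float64(-0.002), 0, 0, np.float64(0.011)]
```

```bash
H="python3 -m handwheel"
$H '[[0.006,0.001,0,0,0,0],[0.006,0.001,0,0,0,0],[0.006,0.001,0.005,0,0,0],[0.006,0.001,0.005,0,0,0]]'
$H '[[0,0,0.005,0,0,0],[0,0,0.01,0,0,0],[0,0,0.01,0,0,0]]'
python3 plan.py .4968 .0701 .07 .785 1
```

```text
time: 9.72
tool_pos: [0.4969, 0.0703, 0.0683]
ee_rot: [3.141, -0.001, 0.791]
wrist_force: [2.5, 3.7, 1.7]
width: 0.0431
finger_force: 30.0
time: 9.97
tool_pos: [0.4969, 0.0703, 0.0668]
ee_rot: [3.141, -0.001, 0.791]
wrist_force: [3.0, 4.4, 4.6]
width: 0.0433
finger_force: 30.0
now [0.4969 0.0703 0.0668] 0.7906 t 9.97 F [3.  4.4 4.6]
[np.float64(-0.001), np.float64(0.0), np.float64(-0.016), 0, 0, np.float64(0.011)]
```

```bash
H="python3 -m handwheel"
$H '[[0.005,-0.001,0,0,0,0],[0.005,-0.001,0.001,0,0,0],[0.005,-0.001,0.002,0,0,0]]'
$H '[[0,0,0,0,0,-0.06],[0,0,0,0,0,-0.12],[0,0,0,0,0,-0.18],[0,0,0,0,0,-0.24],[0,0,0,0,0,-0.30],[0,0,0,0,0,-0.36],[0,0,0,0,0,-0.42],[0,0,0,0,0,-0.48],[0,0,0,0,0,-0.54],[0,0,0,0,0,-0.60]]'
```

```text
time: 10.22
tool_pos: [0.4971, 0.0705, 0.0667]
ee_rot: [3.141, 0.0, 0.791]
wrist_force: [1.2, 2.1, 7.5]
width: 0.0434
finger_force: 30.0
time: 11.05
tool_pos: [0.4979, 0.0705, 0.0666]
ee_rot: [3.139, -0.001, 1.106]
wrist_force: [2.8, 2.6, 4.3]
width: 0.0428
finger_force: 30.0
```

```bash
H="python3 -m handwheel"
$H '[[0.005,0,0.002,0,0,-0.06],[0.005,0,0.002,0,0,-0.12],[0.005,0,0.002,0,0,-0.18],[0.005,0,0.002,0,0,-0.24],[0.005,0,0.002,0,0,-0.30],[0.005,0,0.002,0,0,-0.36],[0.005,0,0.002,0,0,-0.42],[0.005,0,0.002,0,0,-0.48],[0.005,0,0.002,0,0,-0.54],[0.005,0,0.002,0,0,-0.60]]'; python3 -c "
from h import *
o=robot.get_obs();print(o['wrist_torque'],o['wrist_force'])"
```

```text
time: 11.88
tool_pos: [0.4974, 0.0708, 0.065]
ee_rot: [3.141, 0.002, 1.42]
wrist_force: [3.8, 1.1, 1.5]
width: 0.043
finger_force: 30.0
[ 0.18895046 -0.63375534 -0.02533567] [3.82967948 1.12981304 1.48511553]
```

```bash
H="python3 -m handwheel"
$H '[[0.001,0.003,0.003,0,0,0],[0.001,0.003,0.006,0,0,0],[0.001,0.003,0.01,0,0,0],[0.001,0.003,0.01,0,0,0]]'; python3 -c "
from h import *
o=robot.get_obs();print(o['wrist_torque'],o['wrist_force'])"
```

```text
time: 12.22
tool_pos: [0.4972, 0.0714, 0.0626]
ee_rot: [-3.14, 0.001, 1.418]
wrist_force: [1.9, 0.2, -1.4]
width: 0.0432
finger_force: 30.0
[ 0.01526852 -0.24816532  0.02596415] [ 1.92694     0.17129183 -1.43082366]
```

The notch has slipped over the key (z 62.6 mm, no resistance). I'll push it home gently.

```bash
H="python3 -m handwheel"
$H '[[0,0.002,0.007,0,0,0],[0,0.002,0.014,0,0,0],[0,0.002,0.02,0,0,0],[0,0.002,0.02,0,0,0],[0,0.002,0.02,0,0,0]]'
$H '[[0,0,0.005,0,0,0],[0,0,0.01,0,0,0],[0,0,0.01,0,0,0]]'; python3 -c "
from h import *
o=robot.get_obs();print(o['wrist_torque'],o['wrist_force'])"
```

```text
time: 12.63
tool_pos: [0.4978, 0.0717, 0.059]
ee_rot: [-3.14, 0.0, 1.419]
wrist_force: [-0.4, -0.6, -0.6]
width: 0.0428
finger_force: 30.0
time: 12.88
tool_pos: [0.4983, 0.0718, 0.0573]
ee_rot: [-3.141, 0.0, 1.419]
wrist_force: [-0.6, 0.2, -1.0]
width: 0.0433
finger_force: 30.0
[-0.04956816  0.09942762 -0.04187191] [-0.61820175  0.21040939 -1.01264989]
```

```bash
H="python3 -m handwheel"
$H '[[0,0,0.005,0,0,0],[0,0,0.006,0,0,-0.1],[0,0,0.006,0,0,-0.2],[0,0,0.006,0,0,-0.3],[0,0,0.006,0,0,-0.4],[0,0,0.006,0,0,-0.5],[0,0,0.006,0,0,-0.6],[0,0,0.006,0,0,-0.7],[0,0,0.006,0,0,-0.8],[0,0,0.006,0,0,-0.8]]'; python3 -c "
from h import *
o=robot.get_obs();print(o['wrist_torque'],o['wrist_force'])"
```

```text
time: 13.72
tool_pos: [0.4982, 0.0722, 0.0568]
ee_rot: [-3.141, -0.001, 1.839]
wrist_force: [-2.2, 0.7, 2.5]
width: 0.0431
finger_force: 30.0
[ 0.00793051  0.48730789 -0.02736867] [-2.16222732  0.73535732  2.54374726]
```

```bash
H="python3 -m handwheel"
$H '[[0,-0.002,0,0,0,-0.1],[0,-0.002,0,0,0,-0.2],[0,-0.002,0,0,0,-0.3],[0,-0.002,0,0,0,-0.4],[0,-0.002,0,0,0,-0.5],[0,-0.002,0,0,0,-0.6],[0,-0.002,0,0,0,-0.7],[0,-0.002,0,0,0,-0.77],[0,-0.002,0,0,0,-0.77]]'; python3 -c "
from h import *
o=robot.get_obs();print(o['wrist_torque'],o['wrist_force'])"
```

```text
time: 14.47
tool_pos: [0.4979, 0.0722, 0.0568]
ee_rot: [3.141, -0.001, 2.24]
wrist_force: [-2.9, 1.8, 3.7]
width: 0.0432
finger_force: 30.0
[ 0.22034177  0.45677468 -0.00905754] [-2.93790246  1.78579382  3.7159901 ]
```

```bash
H="python3 -m handwheel"
$H '[[0.003,-0.001,0,0,0,-0.1],[0.003,-0.001,0,0,0,-0.2],[0.003,-0.001,0,0,0,-0.3],[0.003,-0.001,0,0,0,-0.4],[0.003,-0.001,0,0,0,-0.5],[0.003,-0.001,0,0,0,-0.6],[0.003,-0.001,0,0,0,-0.7],[0.003,-0.001,0,0,0,-0.78],[0.003,-0.001,0,0,0,-0.78]]'; python3 -c "
from h import *
o=robot.get_obs();print(o['wrist_torque'],o['wrist_force'])
b=snap('scene','s3')
cv2.imwrite('pics/c3.png',cv2.resize(b[175:270,215:310,::-1],None,fx=6,fy=6,interpolation=2))"
```

```text
time: 15.22
tool_pos: [0.4975, 0.0722, 0.0568]
ee_rot: [3.141, 0.0, 2.648]
wrist_force: [-2.0, 0.9, 3.6]
width: 0.0428
finger_force: 30.0
[ 0.10564875  0.41255386 -0.03853242] [-1.96989734  0.88972166  3.55702502]
```

View pics/c3.png

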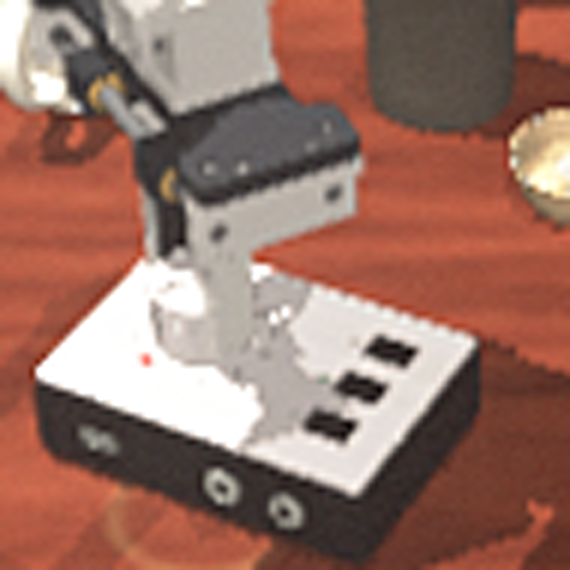

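The knob sits flush on the plate, but the finger hides its line (red dot at about (239,235)). I'll release, lift and look.

```bash
H="python3 -m handwheel"
$H '[[0,0,0,0,0,0],[0,0,0,0,0,0],[0,0,0,0,0,0],[0,0,0,0,0,0],[0,0,0,0,0,0]]' -0.3
$H '[[0,0,-0.05,0,0,0],[0,0,-0.15,0,0,0],[0,0,-0.3,0,0,0],[0,0,-0.45,0,0,0],[0,0,-0.6,0,0,0],[0,0,-0.6,0,0,0]]'
$H '[[0.15,0.1,-0.2,0,0,0],[0.3,0.2,-0.2,0,0,0],[0.4,0.3,-0.2,0,0,0],[0.6,0.45,-0.2,0,0,0],[0.8,0.6,-0.2,0,0,0],[0.8,0.6,-0.2,0,0,0]]'
python3 -c "
from h import *
b=snap('scene','s4');a=snap('top','t4')
f=lambda i,x,y,w,h:cv2.resize(i[y:y+h,x:x+w,::-1],(w*6,h*6),interpolation=2)
cv2.imwrite('pics/c4.png',np.hstack([f(b,220,195,62,70),f(a,220,210,62,70)]))"
```

```text
time: 15.68
tool_pos: [0.4975, 0.072, 0.056]
ee_rot: [-3.141, -0.0, 2.649]
wrist_force: [1.0, 0.1, 0.6]
width: 0.0612
finger_force: 0.0
time: 16.18
tool_pos: [0.5012, 0.0722, 0.1846]
ee_rot: [3.135, 0.012, 2.649]
wrist_force: [1.3, 0.1, 1.1]
width: 0.061
finger_force: 0.0
time: 16.68
tool_pos: [0.411, 0.257, 0.2167]
ee_rot: [3.14, -0.001, 2.653]
wrist_force: [0.0, -1.1, 0.2]
width: 0.0614
finger_force: 0.0
```

View pics/c4.png

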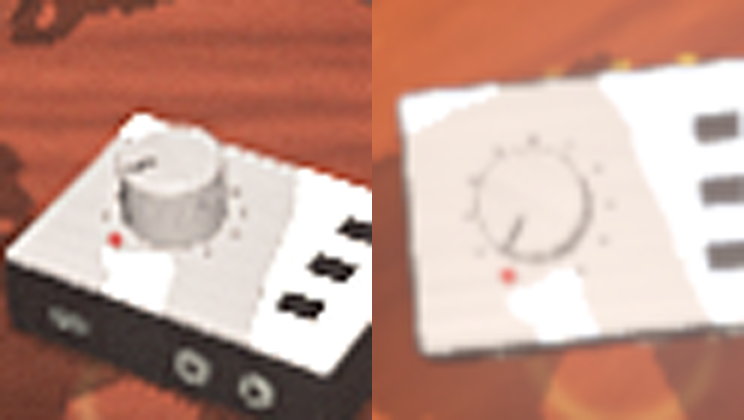

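In shade both views are clear: the knob is seated in its ring and its line points at or near the red dot (top: line (245,246)→(242.7,251.7), dot (242.7,256)). I'll measure the angle.

```bash
python3 -c "
from h import *
t=cv2.imread('pics/t4.png').astype(int);s=cv2.imread('pics/s4.png').astype(int)
def fit(n,im,box,z):
  x,y,w,h=box;q=im[y:y+h,x:x+w].min(2); r=np.clip(np.median(q)-25-q,0,None)
  v,u=np.nonzero(r>0);P=np.array([onz(n,a+x,b+y,z)[:2] for a,b in zip(u,v)]);W=r[v,u]
  m=np.average(P,0,W); C=np.cov(P.T,aweights=W); e=np.linalg.eigh(C)[1][:,1]; e*=np.sign(e[1])
  print(n,len(u),'line mid',m,'ang',np.degrees(np.arctan2(e[1],e[0])),'from shaft',np.degrees(np.arctan2(m[1]-.0703,m[0]-.4965)))
fit('top',t,(241,245,6,7),.081); fit('scene',s,(240,220,7,5),.081)
def red(n,im,box):
  x,y,w,h=box;q=im[y:y+h,x:x+w]; r=np.clip(q[:,:,2]-q[:,:,0]-50,0,None);V,U=np.mgrid[:h,:w]
  p=onz(n,(U*r).sum()/r.sum()+x,(V*r).sum()/r.sum()+y,.048); print(n,'red',p)
red('top',t,(238,252,9,8));red('scene',s,(235,231,9,8))
print('t',robot.get_obs()['time']); print(t[243:254,239:250].min(2)); print(s[218:226,238:250].min(2))
"
```

```text
top 9 line mid [0.48245139 0.07607425] ang 150.06187465185167 from shaft 157.6563839830769
scene 12 line mid [0.4860866 0.0781571] ang 159.48011341882813 from shaft 142.96479733621558
top red [0.46982031 0.0810496  0.048     ]
scene red [0.47253987 0.08432737 0.048     ]
t 16.7833
[[221 221 221 220 221 221 222 223 224 225 226]
 [222 222 222 222 222 221 221 222 223 224 225]
 [222 222 222 222 220 213 215 222 223 223 224]
 [220 222 222 222 214 189 206 222 224 224 224]
 [218 222 222 219 202 170 211 224 225 225 225]
 [215 223 223 214 179 179 220 225 226 226 226]
 [210 221 221 203 166 203 222 224 225 226 226]
 [213 210 206 186 187 220 225 225 224 224 224]
 [219 207 185 170 193 215 220 218 215 215 213]
 [223 220 203 190 184 192 200 196 186 189 192]
 [225 225 222 216 203 200 199 190 183 189 201]]
[[122 196 222 191 236 220 208 211 216 218 220 221]
 [199 229 224 219 218 215 217 215 215 217 218 219]
 [231 207 214 218 214 223 222 222 219 216 216 221]
 [229 192 225 228 228 196 174 169 210 217 217 218]
 [227 196 202 184 168 112 144 156 208 218 218 219]
 [225 184 180 169 157 162 216 226 224 220 218 219]
 [223 202 176 219 235 233 224 219 221 220 218 218]
 [224 221 123 170 215 230 231 227 228 229 229 232]]
```

The line reads 150° and 159° in the two views, mean 155°, against a target of about 155° and a tolerance of ±12°. The height reads home and the gripper is clear, so I'm handing in.

```bash
python3 -c "
from bench import robot
print(robot.close_job())"
```

```text
the job is handed in; nothing more can be done
None
```

The job is handed in (verdict not shown): the knob is keyed onto its shaft and fully home, its line points at the red dot to within what the cameras can resolve, the highest contact force I read was under 10 N, and the arm never went near the mug.

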